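Pry open the specimen case and set the carrier on the stage

TASK

Take the pry blade from its rest, put its tip into the notch in the front of the sloping specimen case and lever the lid up with it (not with the fingers), then fold the lid right back. Lift the round specimen carrier out of the case and set it down gently, upright, at the middle of the square stage plate; lay the pry blade back on its rest as you found it, leave the lid folded back and the other things on the bench where they are.

Things in the scene. Friction and masses are not known exactly. Their poses are not given: they have to be found in the camera images.
- case: Grey open-topped case, outside 122 (x) x 136 (y) x 72 (z) mm, walls and floor 6 mm, fixed on a mount (base plate 150 x 130 x 12 mm) that tilts it 25 degrees, front (-x side, towards the robot) low. Origin: centre of its underside, 66 mm above the table; x points to the back, up the slope; y across; z square out of its mouth, leaning to the robot.
- collar (a point): Centre of the case's inner floor, in the middle of a low collar 10 mm high, 45 mm square inside and 55 mm outside, that holds the carrier; above the collar the inside of the case is free, 110 (x) x 124 (y) mm, and its walls end 66 mm above this floor. Axes as those of the case.
- notch (a point): Centre, on the case's outer front face, of the pry notch: a gap 54 mm wide (y) and 10 mm high through the 6 mm front wall, straight under the closed lid. The lid's underside is 5 mm above this point (along the case's z). Behind the notch the case is empty for 30 mm. About 103 mm above the table. Axes as those of the case.
- lid_hinge (a point): Middle of the lid's hinge line, at the top back edge of the case and on the lid's underside; the hinge line runs along the case's y. Axes as those of the case.
- lid_edge (a point): Middle of the lid's lower front edge; turns with the lid. The lid is a flat aluminium plate 122 x 136 x 8 mm without a handle, flush with the case when closed; its underside runs from lid_hinge to here. Its x axis points from this edge to the hinge, z out of its outer face.
- lid (a joint): Opening angle of the lid: 0 closed, 2.1 rad at the stop (folded right back, there standing about upright because of the slope). The hinge is stiff (0.15 N m), so the lid stays at whatever angle it is left; lifting it at the front edge takes about 2 N. It weighs 0.12 kg.
- carrier_mid (a point): Specimen carrier: upright plain cylinder, 40 mm diameter, 60 mm tall, aluminium with an amber band near the top and a small disc on top, about 0.15 kg; this point is its centre, 30 mm above its underside; z is its axis. Starts standing on the case floor in the collar (2.5 mm play), so tilted as the case is.
- blade_grip (a point): Pry blade, 175 mm long, 0.11 kg; this point is the centre of its black handle (100 long x 20 wide x 24 mm high). x points to the tip, z up as it lies on the rest. A flat steel blade 24 wide (y), 3 mm thick (z) sticks 75 mm out of the handle at mid height. Balance point about 40 mm ahead of this point. Starts level, 52 mm above the table, at least 35 mm free each side of the handle.
- blade_tip (a point): Middle of the end of the pry blade, 125 mm ahead (x) of blade_grip, at the same height in the tool's frame.
- rest: Fixed tool rest: plate 160 x 70 x 8 mm with two black cross supports 10 mm thick. Origin: on the table below the handle centre of a laid blade; x to the blade tip. Rear support x = -38 mm, top 40 mm high, carries the handle; front one x = +72 mm, top 50.5 mm, the blade. Cheeks 14 mm high, 48 mm apart (y), bound the tool. Between the supports fingers reach down beside the handle.
- stage_top (a point): Centre of the top face of the stage: fixed level aluminium plate, 110 x 110 x 10 mm, top 65 mm above the table, on a black column.
- post: Bystander: steel optical post, 85 mm tall on a 50 mm round foot; origin under its foot.
- lens_mount: Bystander: black lens ring 56 mm in diameter standing on a foot 25 x 50 mm, 66 mm tall; origin under its foot.
Things that resemble listed ones, but are neither listed nor needed, are in the scene too. There is more than one size of the part that bears case; the job needs the largest.

How it is judged:
By the outcome, as a careful person would: the job done as asked, in the order asked, and still so for the second after the job is handed in, with the robot touching nothing.
It also fails if it takes over 64 s, if anything falls off the work surface, if the arm or the gripper's body presses on something with over 40 N, if the wrist force passes 120 N, or if a joint passes its speed limit or range.

ROBOT

A 6-joint arm with a two-finger parallel gripper is mounted at the origin on the work surface. World frame = base frame: x ahead of the robot, y to its left, z up, the work surface at z = 0. Lengths are in m, angles in rad, forces in N, time in s.
With the tool pointing down it reaches from about 0.375 to 0.975 m from the base axis. Payload 3.8 kg.
Tool frame: the origin (TCP) lies midway between the tips of the shut fingers; the grasp point (between the pads) lies 19 mm behind it; z points along the fingers, y is the direction in which the jaws open and shut (so a half turn about z gives the same grasp; the last joint's range is limited). The gripper opens to 85 mm and grips with 20 to 120 N. Pads are 22 mm wide; open, the fingers measure 114 mm over their backs; the gripper's body (76 mm by 85 mm) begins 54 mm behind the grasp point. The pads swing forward as they close: fully open they stand 13 mm farther back than shut.
Start: joints at [-1.304, 0.264, 1.604, -0, 1.274, -0.037], TCP at [0.202, -0.644, 0.2] pointing down, gripper open.
Joint ranges: [-2.63, 2.63], [-0.94, 2.18], [0.31, 2.57], [-1.31, 4.45], [0, 2.66], [-2.55, 2.55]. Speed limits (rad/s): [2.57, 2.57, 3.14, 3.14, 3.14, 3.14].

INTERFACE

Orientations are given as a rotation vector (axis times angle).
In Python, from workcell import bot gives the robot as it stands.
- The arm moves only by the tool drive_tool, never from a script. Its argument "deltas" is a list of rows, each an object with "hand": the opening, from 0 (shut) to 1 (fully open); "offset": the shift along the world's x, y, z in cm, a list of three; "angular": the turn, a rotation vector about the world's x, y, z in degrees, a list of three. A call has 1 to 8 rows; each row is the pose to reach, as a shift and turn from the pose commanded when the call began; what a row does not reach only later rows make up. A row lasts 1/8 s, in which the tool goes at most 62.5 mm and 10.7 degrees, less where a joint would pass 70% of its speed; a pose out of reach is approached as far as the arm can. A call with a gripper value outside its range is refused whole. The fingers move at their own pace and stop on an object; "force" is the grip in N (left out, the last holds). Time passes only in rows, so rows that repeat a pose let the fingers close. It gives the time, the measured TCP pose, the force and the opening at its end, in the units of the state.
- bot.read_state(): the state, without advancing time (a new reading comes with each control period).
- bot.read_camera(name): name is "scene" or "top"; returns a dict with "frame" (384x512x3 uint8, blue, green, red), "mtx" (3x3 intrinsics, pixels), "R" (3x3) and "t" (3): a world point X has camera coordinates R X + t. Camera axes: x right, y down, z forward; pixel columns grow to the right and rows downward; lengths in m; the calibration is good to about 2 mm. A picture is of the moment at which its call begins. There is no depth.
- bot.finish_job(): hands the job in, once; it reports no verdict.
The state is a dict: "time": time; "q": joint angles; "joint_vel": joint speeds; "joint_torque": joint torques, N m; "tool_pos": TCP position; "tcp_rot": TCP orientation; "wrist_force": force on the tool from outside, world axes, zero at the start; "torque": the same for the moment, N m; "width": opening from 0.0 (shut) to 1.0 (fully open).
Only numpy, scipy, OpenCV 4.12 (cv2) and the standard library are available. Lean on these libraries where they do the work, as an engineer would, in place of code of your own. Each camera call takes 0.05 s, during which the arm holds its last target. There are 200 camera calls.

## Working session

There is one attempt and no reset: what is moved stays moved. The work goes in short steps, Python scripts to look and compute and a tool call to move; the robot and the scene stay as the last step left them, time stands still between calls to the robot, and variables do not carry over. Pictures are saved under pics/ and viewed, about 8 in all and at most 12, crops included, and the job is handed in when it is done.

Besides the shell and the picture viewer there is one more tool, called by a JSON object that holds its "name" and its "arguments". drive_tool: Moves the arm, as the interface text tells. Its arguments: {"type":"object","properties":{"deltas":{"type":"array"},"force":{"type":"number"}},"required":["deltas"]}

```bash
ls; mkdir -p pics; python3 - <<'E'
from workcell import bot
import cv2,numpy as np
s=bot.read_state();print(s)
for n in("scene","top"):
    c=bot.read_camera(n);cv2.imwrite(f"pics/{n}0.png",c["frame"]);print(n,c["mtx"],c["R"],c["t"])
E
```

```text
pics
{'time': 0.0, 'q': array([-1.30391314e+00,  2.64777551e-01,  1.60538782e+00,  1.74040910e-05,
        1.27371056e+00, -3.69330279e-02]), 'joint_vel': array([ 0.00017119,  0.00032602,  0.00090449, -0.00056675, -0.00200211,
        0.00110489]), 'joint_torque': array([-1.63609271e-03, -5.15113521e+01, -3.67315328e+01, -7.83326777e-05,
        1.29048864e-02,  5.69857590e-06]), 'tool_pos': array([ 0.20170378, -0.64330592,  0.19843822]), 'tcp_rot': array([-3.10317171e+00, -4.75048609e-01,  3.85220703e-04]), 'wrist_force': array([0.03839422, 0.15637956, 0.03828521]), 'torque': array([-0.03597862,  0.01569333,  0.0348622 ]), 'width': 0.9970856380033768}
scene [[369.07911089   0.         253.81159051]
 [  0.         369.07911089 187.58628513]
 [  0.           0.           1.        ]] [[-0.50112365  0.86528866  0.01227243]
 [ 0.66785539  0.3957227  -0.63037506]
 [-0.55031287 -0.30769965 -0.77619371]] [ 0.26718127 -0.29208646  1.4199258 ]
top [[358.24193469   0.         255.12287364]
 [  0.         358.24193469 195.84499492]
 [  0.           0.           1.        ]] [[ 0.05097611 -0.99869801  0.00193043]
 [-0.97451632 -0.05016443 -0.21863547]
 [ 0.21844764  0.00926395 -0.9758047 ]] [-0.03119423  0.55533904  0.76249569]
```

View pics/scene0.png

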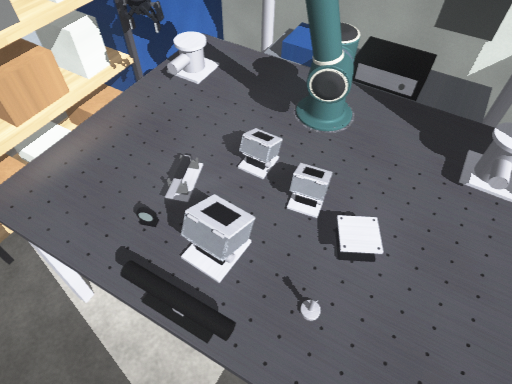

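View pics/top0.png

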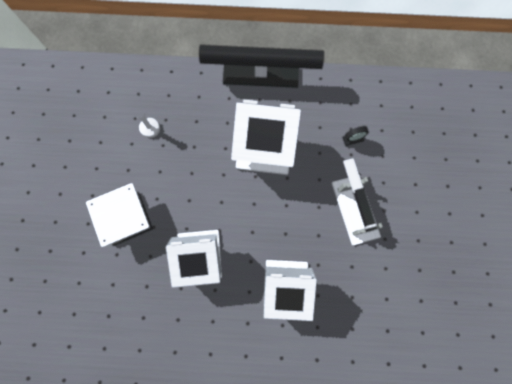

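The scene view shows three cases: the largest is at scene (217,225) and top (267,133). Smaller look-alikes are at top (193,260) and (290,292). The blade on its rest is at top (357,203), the stage at (118,214), the post at (150,128) and the lens at (356,135). I choose the largest case and will check it in close crops.

```bash
python3 - <<'E'
import cv2,numpy as np
a=cv2.imread("pics/top0.png")[90:260,215:395]; b=cv2.imread("pics/scene0.png")[145:285,125:265]
a=cv2.resize(a,None,fx=3.3,fy=3.3,interpolation=cv2.INTER_CUBIC)
cv2.imwrite("pics/cropA.png",a)
b=cv2.resize(b,None,fx=4,fy=4,interpolation=cv2.INTER_CUBIC)
cv2.imwrite("pics/cropB.png",b)
E
```

```text
(no output)
```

View pics/cropA.png

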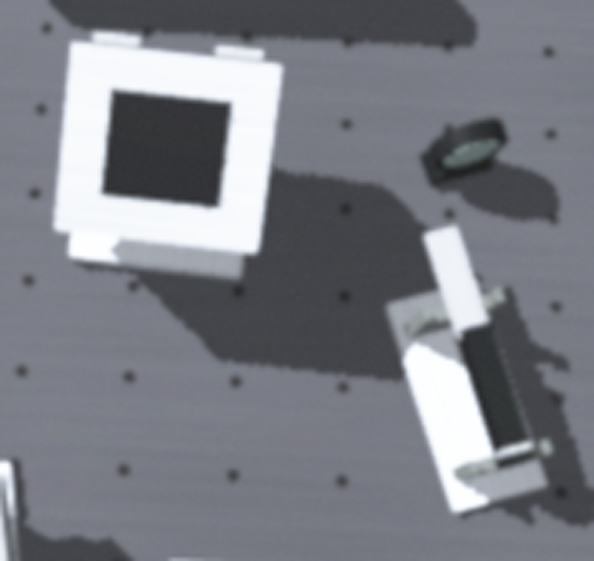

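View pics/cropB.png

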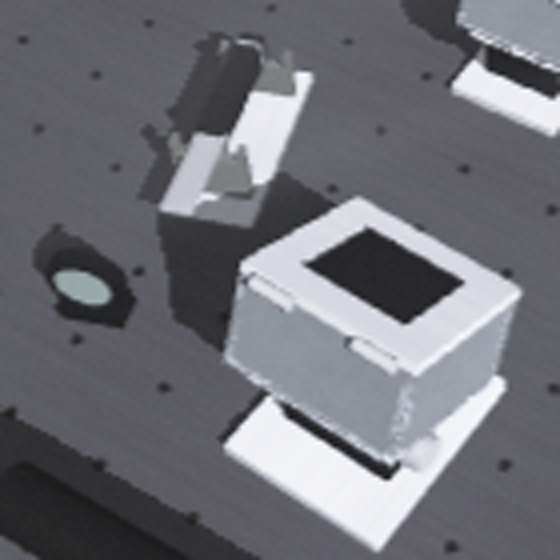

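The crops confirm it. The large case has its hinge lugs at the far (+x) side, and its lid corners in cropA are near (70,42), (284,64), (259,254) and (53,230). The blade lies on the rest with its tip at about (440,229) and its handle running to about (515,460). Now I'll cast rays.

```bash
cat > h.py <<'E'
import numpy as np,cv2
from scipy.spatial.transform import Rotation as Ro
from workcell import bot
C={"scene":(np.array([[369.07911089,0,253.81159051],[0,369.07911089,187.58628513],[0,0,1]]),np.array([[-0.50112365,0.86528866,0.01227243],[0.66785539,0.3957227,-0.63037506],[-0.55031287,-0.30769965,-0.77619371]]),np.array([0.26718127,-0.29208646,1.4199258])),
"top":(np.array([[358.24193469,0,255.12287364],[0,358.24193469,195.84499492],[0,0,1]]),np.array([[0.05097611,-0.99869801,0.00193043],[-0.97451632,-0.05016443,-0.21863547],[0.21844764,0.00926395,-0.9758047]]),np.array([-0.03119423,0.55533904,0.76249569]))}
def cast(cam,uv,z):
    K,R,t=C[cam];o=-R.T@t;d=R.T@np.linalg.solve(K,[*uv,1]);return o+d*(z-o[2])/d[2]
def proj(cam,X):
    K,R,t=C[cam];p=K@(R@np.asarray(X)+t);return p[:2]/p[2]
E
python3 - <<'E'
from h import *
np.set_printoptions(precision=4,suppress=True)
top=cv2.imread("pics/top0.png",0);sc=cv2.imread("pics/scene0.png",0)
def sub(im,pts,f,off):
    p=(np.array(pts,float)+.5)/f-.5+off
    q=cv2.cornerSubPix(im,p.astype(np.float32).reshape(-1,1,2),(2,2),(-1,-1),(3,30,.01)).reshape(-1,2)
    print("moved",np.linalg.norm(q-p,axis=1));return np.where(np.linalg.norm(q-p,axis=1)[:,None]<1.5,q,p)
zb,zf=.1643,.1127
# order: back+y, back-y, front-y, front+y
for n,im,pts,f,off in(("top",top,[(70,42),(284,64),(259,254),(53,230)],3.3,(215,90)),("scene",sc,[(408,375),(243,258),(360,197),(522,293)],4,(125,145))):
    q=sub(im,pts,f,np.array(off)); P=np.array([cast(n,u,z) for u,z in zip(q,(zb,zb,zf,zf))]);print(n,P)
    b=P[:2].mean(0);fr=P[2:].mean(0);d=b-fr;e=P[0]-P[1]+P[3]-P[2]
    print("yaw from sides",np.degrees(np.arctan2(d[1],d[0])),"from edges",np.degrees(np.arctan2(-e[0],e[1])),"len",np.hypot(*d[:2]),"(.1106) wid",np.hypot(*e[:2])/2,"(.136) mid",(b+fr)/2)
# blade
q=sub(top,[(422,232),(457,224),(488,322),(452,333)],3.3,np.array((215,90)))
P=np.array([cast("top",u,.0535) for u in q]);print("blade",P)
h=[cast("top",(np.array(p)+.5)/3.3-.5+(215,90),.064) for p in[(458,333),(488,322)]];print("handle front",np.mean(h,0))
t=P[:2].mean(0);b=P[2:].mean(0);d=t-b;print("tip",t,"yaw",np.degrees(np.arctan2(d[1],d[0])),"len",np.hypot(*d[:2]))
# stage
m=((top>190)*255).astype(np.uint8)
for c in cv2.findContours(m,cv2.RETR_EXTERNAL,cv2.CHAIN_APPROX_NONE)[0]:
    r=cv2.minAreaRect(c)
    if cv2.contourArea(c)>300:print(r, cast("top",r[0],.065))
E
```

```text
moved [0.2284 0.7517 0.8658 0.4684]
top [[ 0.7351  0.0472  0.1643]
 [ 0.7254 -0.0895  0.1643]
 [ 0.6154 -0.0814  0.1127]
 [ 0.6254  0.0546  0.1127]]
yaw from sides -4.043084065242478 from edges -4.124805306056552 len 0.11017034159034497 (.1106) wid 0.1367563041191811 (.136) mid [ 0.6753 -0.0173  0.1385]
moved [1.8801 1.9469 0.7225 0.3858]
scene [[ 0.7442  0.0459  0.1643]
 [ 0.7252 -0.0884  0.1643]
 [ 0.6162 -0.0805  0.1127]
 [ 0.6274  0.0573  0.1127]]
yaw from sides -4.854353451107581 from edges -6.3330060133535016 len 0.11327463417035077 (.1106) wid 0.1368891840310122 (.136) mid [ 0.6783 -0.0164  0.1385]
moved [1.4217 1.1498 0.2294 0.    ]
blade [[ 0.6525 -0.2059  0.0535]
 [ 0.6633 -0.2282  0.0535]
 [ 0.5911 -0.2518  0.0535]
 [ 0.5822 -0.2267  0.0535]]
handle front [ 0.5842 -0.2386  0.064 ]
tip [ 0.6579 -0.2171  0.0535] yaw 17.321828507369005 len 0.07460167600505287
((289.40380859375, 296.1553955078125), (50.640357971191406, 45.484249114990234), 1.5074357986450195) [ 0.338  -0.0878  0.065 ]
((192.1815948486328, 261.69482421875), (45.667198181152344, 49.14728546142578), 83.8844985961914) [0.4001 0.1279 0.065 ]
((351.7000427246094, 217.60000610351562), (52.810035705566406, 17.39252471923828), 71.56504821777344) [ 0.5163 -0.2233  0.065 ]
((116.26182556152344, 214.4215850830078), (48.30083084106445, 52.92422103881836), 67.61986541748047) [0.4963 0.3087 0.065 ]
((264.768310546875, 136.08535766601562), (64.49201202392578, 68.90928649902344), 6.340191841125488) [ 0.7021 -0.0182  0.065 ]
((317.0, 8.5), (17.0, 388.0), 90.0) [ 1.0612 -0.1377  0.065 ]
```

{"name": "drive_tool", "arguments": {"deltas": [{"hand":0.55,"offset":[33.7,38.9,-2],"angular":[0,0,0]},{"hand":0.55,"offset":[33.7,38.9,-2],"angular":[0,0,0]},{"hand":0.55,"offset":[33.7,38.9,-2],"angular":[0,0,0]},{"hand":0.55,"offset":[33.7,38.9,-2],"angular":[0,0,0]},{"hand":0.55,"offset":[33.7,38.9,-2],"angular":[0,0,0]},{"hand":0.55,"offset":[33.7,38.9,-2],"angular":[0,0,0]},{"hand":0.55,"offset":[33.7,38.9,-2],"angular":[0,0,0]},{"hand":0.55,"offset":[33.7,38.9,-2],"angular":[0,0,0]}], "force": 110}}

```text
time: 1.1
tool_pos: [0.5299, -0.2646, 0.1799]
tcp_rot: [-3.105, -0.475, 0.001]
wrist_force: [1.1, -1.2, 0.8]
width: 0.549
```

{"name": "drive_tool", "arguments": {"deltas": [{"hand":0.55,"offset":[0,0,-4],"angular":[0,0,0]},{"hand":0.55,"offset":[0,0,-6],"angular":[0,0,0]},{"hand":0.55,"offset":[0,0,-6],"angular":[0,0,0]}]}}

```text
time: 1.48
tool_pos: [0.5267, -0.2658, 0.1176]
tcp_rot: [-3.102, -0.474, 0.007]
wrist_force: [0.0, 0.7, 0.8]
width: 0.552
```

```bash
python3 - <<'E'
from h import *
s=bot.read_state();print(s["time"],s["tool_pos"],s["tcp_rot"],s["width"])
a=bot.read_camera("top")["frame"][150:260,310:410];b=bot.read_camera("scene")["frame"][110:220,130:230]
cv2.imwrite("pics/c1.png",np.hstack([cv2.resize(x,(400,440),interpolation=cv2.INTER_CUBIC) for x in(a,b)]))
E
```

```text
1.475 [ 0.52668135 -0.26579751  0.11762642] [-3.10222864 -0.47369099  0.00724293] 0.5517920607913434
```

View pics/c1.png

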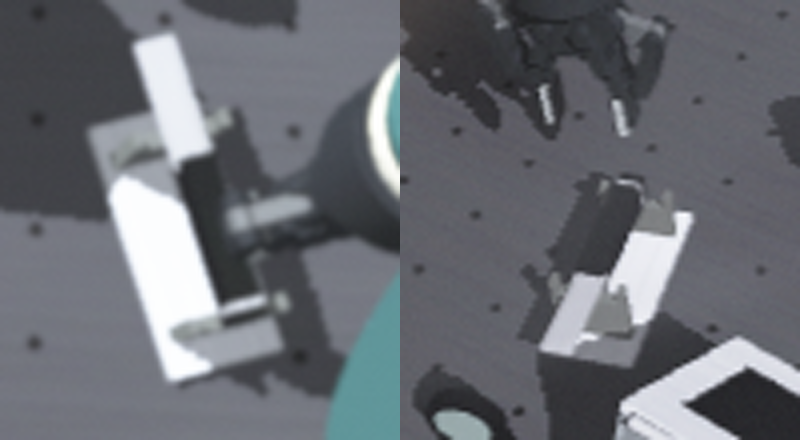

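The left half (top view) shows the fingers, at about (270,215), short of the handle and to its right. The right half (scene view) shows them above the rest and behind the handle. That fits the measured 12 mm shortfall, so I'll correct it and then descend.

{"name": "drive_tool", "arguments": {"deltas": [{"hand":0.55,"offset":[1.2,1.15,-1],"angular":[0,0,0]},{"hand":0.55,"offset":[1.2,1.15,-1],"angular":[0,0,0]},{"hand":0.55,"offset":[1.2,1.15,-5],"angular":[0,0,0]},{"hand":0.55,"offset":[1.2,1.15,-8.6],"angular":[0,0,0]},{"hand":0.55,"offset":[1.2,1.15,-8.6],"angular":[0,0,0]},{"hand":0.0,"offset":[1.2,1.15,-8.6],"angular":[0,0,0]},{"hand":0.0,"offset":[1.2,1.15,-8.6],"angular":[0,0,0]},{"hand":0.0,"offset":[1.2,1.15,-8.6],"angular":[0,0,0]}]}}

```text
time: 2.58
tool_pos: [0.5423, -0.2556, 0.0361]
tcp_rot: [3.104, 0.475, 0.004]
wrist_force: [0.7, 0.1, -0.1]
width: -0.001
```

{"name": "drive_tool", "arguments": {"deltas": [{"hand":0.0,"offset":[0,0,0],"angular":[0,0,0]},{"hand":0.0,"offset":[0,0,0],"angular":[0,0,0]}]}}

```text
time: 2.82
tool_pos: [0.5412, -0.255, 0.0347]
tcp_rot: [3.105, 0.475, 0.001]
wrist_force: [-0.1, 0.1, 0.2]
width: -0.005
```

Width 0 means the handle is not between the pads, so I'll look.

```bash
python3 - <<'E'
from h import *
a=bot.read_camera("top")["frame"][150:260,310:410];b=bot.read_camera("scene")["frame"][110:220,130:230]
cv2.imwrite("pics/c2.png",np.hstack([cv2.resize(x,(400,440),interpolation=cv2.INTER_CUBIC) for x in(a,b)]))
print(proj("top",[.541,-.255,.035])-[310,150],proj("scene",[.541,-.255,.035])-[130,110])
E
```

```text
[51.69207745 59.96205258] [53.31540683 60.68162384]
```

View pics/c2.png

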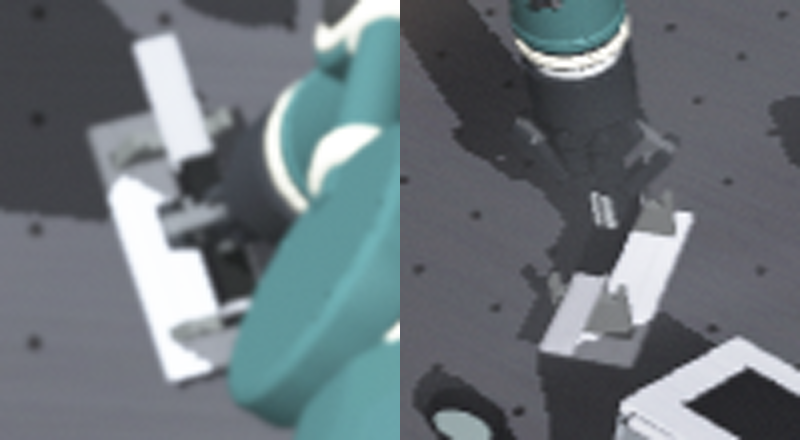

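```bash
python3 - <<'E'
from h import *
s=bot.read_state();print(s["tool_pos"],s["width"],s["wrist_force"])
f=bot.read_camera("scene")["frame"];g=bot.read_camera("top")["frame"]
yaw=np.radians(17.3);X=np.array([np.cos(yaw),np.sin(yaw),0]);Y=np.array([-X[1],X[0],0]);c=np.array([.5386,-.2543,.064])
def crop(n,im,x0,y0,k=6.6):
    o=cv2.convertScaleAbs(cv2.resize(im[y0:y0+44,x0:x0+60],None,fx=k,fy=k,interpolation=cv2.INTER_CUBIC),alpha=1.6)
    P=lambda X:tuple(int(v) for v in (proj(n,X)-[x0,y0]+.5)*k)
    cv2.polylines(o,[np.array([P(c+a*X*.05+b*Y*.01) for a,b in((1,1),(1,-1),(-1,-1),(-1,1))])],True,(0,255,0),1)
    cv2.circle(o,P(s["tool_pos"]),3,(0,0,255),-1);cv2.circle(o,P(s["tool_pos"]+[0,0,.029]),3,(255,0,255),-1);return o
r=lambda n:cv2.imread(f"pics/{n}0.png")
cv2.imwrite("pics/c3.png",np.vstack([np.hstack([crop("scene",r("scene"),155,145),crop("scene",f,155,145)]),np.hstack([crop("top",r("top"),335,185),crop("top",g,335,185)])]))
E
```

```text
[ 0.54103931 -0.25498382  0.03442709] -0.002475855317825055 [-7.64091201e-01  2.81440802e-01  2.45324459e-05]
```

View pics/c3.png

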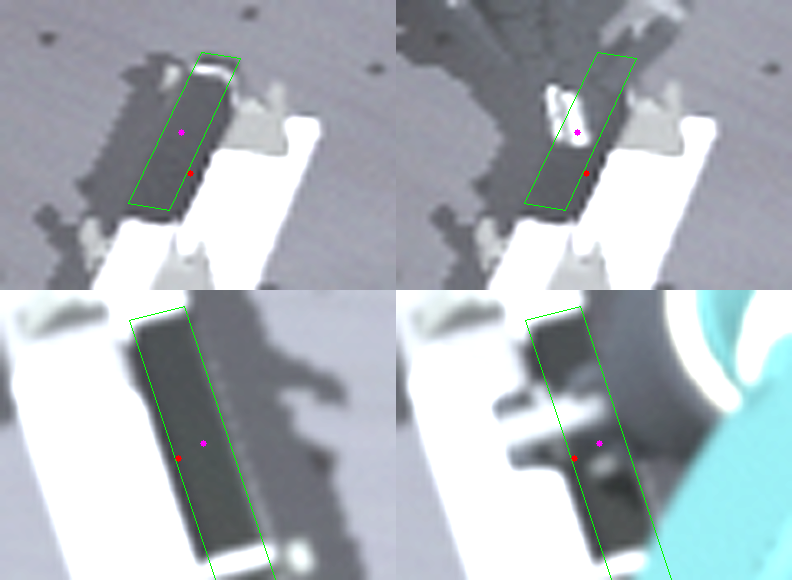

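The pads look closed with their visible ends near z≈0.063, although TCP reads 0.034. I'll compare this with the c1 view.

```bash
python3 - <<'E'
from h import *
print("c1 tcp",proj("scene",[.5267,-.2658,.1176]),"grasp",proj("scene",[.5267,-.2658,.1366]),"z+.03",proj("scene",[.5267,-.2658,.1476]))
yaw=np.radians(17.3);Y=np.array([-np.sin(yaw),np.cos(yaw),0])
for dz in(0,.01,.02,.03,.04):print(dz,[proj("scene",np.array([.5267,-.2658,.1176+dz])+s*.0235*Y).round(1) for s in(-1,1)])
s=bot.read_state();print({k:s[k] for k in("q","torque","joint_torque")})
E
```

```text
c1 tcp [179.60230883 148.18047735] grasp [178.69045963 143.65751189] z+.03 [178.15134405 140.9833843 ]
0 [array([172.3, 146.9]), array([187. , 149.5])]
0.01 [array([171.8, 144.5]), array([186.5, 147.1])]
0.02 [array([171.2, 142.1]), array([186.1, 144.7])]
0.03 [array([170.7, 139.7]), array([185.7, 142.3])]
0.04 [array([170.1, 137.2]), array([185.2, 139.8])]
{'q': array([-4.82024570e-01,  2.73705381e-01,  1.91955699e+00,  7.31028692e-07,
        9.48511479e-01,  7.84978814e-01]), 'torque': array([0.04623842, 0.01393056, 0.0027302 ]), 'joint_torque': array([ 7.10531913e-04, -4.65464401e+01, -3.12474704e+01,  1.49642810e-04,
        4.65912181e-04, -2.60583124e-05])}
```

The pads' lower ends sit at about magenta (577,132), so the fingers closed just above the handle. The real tips are about 25–30 mm higher than the reported TCP suggests. I'll open, go 2 cm lower while watching the force, and close again.

{"name": "drive_tool", "arguments": {"deltas": [{"hand":0.55,"offset":[0,0,1],"angular":[0,0,0]},{"hand":0.55,"offset":[0,0,1],"angular":[0,0,0]},{"hand":0.55,"offset":[0,0,1],"angular":[0,0,0]},{"hand":0.55,"offset":[-0.2,0,-1],"angular":[0,0,0]},{"hand":0.55,"offset":[-0.2,0,-2],"angular":[0,0,0]},{"hand":0.55,"offset":[-0.2,0,-2],"angular":[0,0,0]}]}}

```text
time: 3.78
tool_pos: [0.5372, -0.254, 0.012]
tcp_rot: [-3.103, -0.475, 0.006]
wrist_force: [-0.3, -0.7, 0.7]
width: 0.552
```

```bash
python3 - <<'E'
from h import *
s=bot.read_state();print(s["tool_pos"],s["width"],s["wrist_force"])
f=bot.read_camera("scene")["frame"];g=bot.read_camera("top")["frame"]
cv2.imwrite("pics/c4.png",cv2.convertScaleAbs(np.hstack([cv2.resize(x,(400,400),interpolation=cv2.INTER_CUBIC) for x in(f[120:190,145:215],g[165:235,325:395])]),alpha=1.5))
print((proj("scene",s["tool_pos"])-[145,120])*400/70)
E
```

```text
[ 0.53717341 -0.25397878  0.0119557 ] 0.5517187895040655 [-0.25951609 -0.66424116  0.65832859]
[230.04039397 313.07611586]
```

View pics/c4.png

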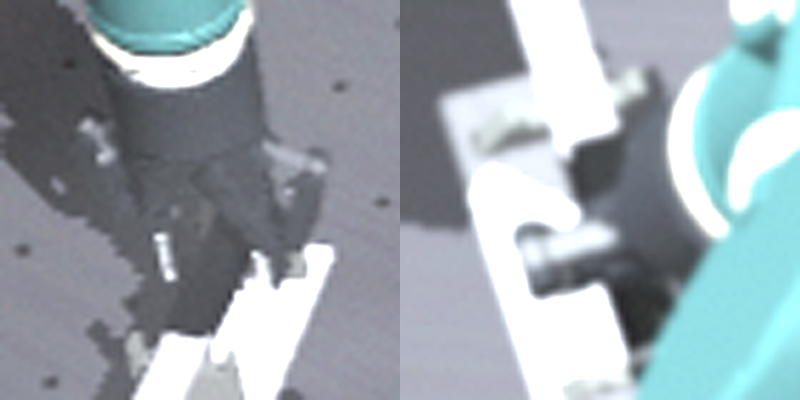

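The pads at (165,257) and (262,275) now stand either side of the dark handle, with no contact force. Closing.

{"name": "drive_tool", "arguments": {"deltas": [{"hand":0.0,"offset":[0,0,0],"angular":[0,0,0]},{"hand":0.0,"offset":[0,0,0],"angular":[0,0,0]},{"hand":0.0,"offset":[0,0,0],"angular":[0,0,0]},{"hand":0.0,"offset":[0,0,0],"angular":[0,0,0]}]}}

```text
time: 4.38
tool_pos: [0.5399, -0.2554, 0.0153]
tcp_rot: [3.104, 0.475, 0.002]
wrist_force: [-0.2, -0.7, 5.5]
width: 0.202
```

Gripped, width 0.202. Lifting and checking.

{"name": "drive_tool", "arguments": {"deltas": [{"hand":0.0,"offset":[0,0,1],"angular":[0,0,0]},{"hand":0.0,"offset":[0,0,3],"angular":[0,0,0]},{"hand":0.0,"offset":[0,0,6],"angular":[0,0,0]},{"hand":0.0,"offset":[0,0,9],"angular":[0,0,0]},{"hand":0.0,"offset":[0,0,9],"angular":[0,0,0]},{"hand":0.0,"offset":[0,0,9],"angular":[0,0,0]}]}}

```text
time: 5.12
tool_pos: [0.5385, -0.2547, 0.1039]
tcp_rot: [-3.105, -0.475, 0.001]
wrist_force: [-0.2, 0.5, -1.1]
width: 0.207
```

```bash
python3 - <<'E'
from h import *
s=bot.read_state();print(s["tool_pos"],s["tcp_rot"],s["width"],s["wrist_force"],s["torque"])
f=bot.read_camera("scene")["frame"];g=bot.read_camera("top")["frame"]
cv2.imwrite("pics/c5.png",cv2.convertScaleAbs(np.hstack([cv2.resize(x,(400,400),interpolation=cv2.INTER_CUBIC) for x in(f[110:190,140:220],g[135:235,315:415])]),alpha=1.3))
E
```

```text
[ 0.53854505 -0.25467218  0.10390576] [-3.10499163e+00 -4.75342972e-01  8.85460659e-04] 0.20697496423564868 [-0.1811726   0.49280238 -1.12967906] [0.03516049 0.04152225 0.04595628]
```

View pics/c5.png

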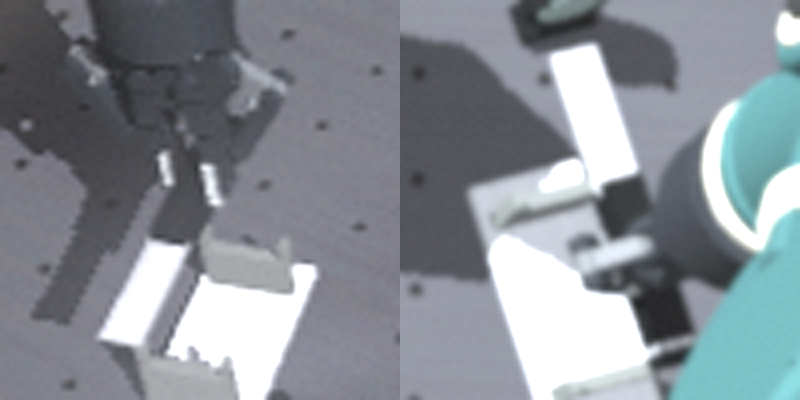

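The blade is lifted and held. In the top half its tip edge is at (552,52)–(598,43), in the scene half at (100,337)–(148,345). The handle/blade joint is near (616,185) and (170,242). I'll triangulate to get the in-hand pose.

```bash
cat >> h.py <<'E'
def tri(uvs,uvt):
    P=[C[n][0]@np.c_[C[n][1],C[n][2]] for n in("scene","top")]
    X=cv2.triangulatePoints(P[0],P[1],np.array(uvs,float).reshape(2,1),np.array(uvt,float).reshape(2,1))[:,0];return X[:3]/X[3]
E
python3 - <<'E'
from h import *
np.set_printoptions(precision=4,suppress=True)
S=lambda x,y:((x+.5)/5-.5+140,(y+.5)/5-.5+110); T=lambda x,y:((x-400+.5)/4-.5+315,(y+.5)/4-.5+135)
a=tri(S(124,341),T(575,47.5));b=tri(S(170,241.5),T(616,184.5))
for X,u,v in((a,S(124,341),T(575,47.5)),(b,S(170,241.5),T(616,184.5))):print(X,proj("scene",X)-u,proj("top",X)-v)
d=a-b;print("len",np.linalg.norm(d),"yaw",np.degrees(np.arctan2(d[1],d[0])),"pitch",np.degrees(np.arcsin(d[2]/np.linalg.norm(d))))
s=bot.read_state();t=s["tool_pos"];R=Ro.from_rotvec(s["tcp_rot"]).as_matrix()
print("tip in tool",R.T@(a-t),"base in tool",R.T@(b-t))
E
```

```text
[ 0.6571 -0.2169  0.1405] [-0.6788 -0.2546] [-0.8847  0.3914]
[ 0.5834 -0.2398  0.1399] [0.0974 0.0353] [ 0.1354 -0.0607]
len 0.07710195693516038 yaw 17.306030631069852 pitch 0.46174182317075535
tip in tool [ 0.1249 -0.0001 -0.0381] base in tool [ 0.0478 -0.0002 -0.0373]
```

```bash
cat >> h.py <<'E'
ps=np.radians(-4.2);c25,s25=np.cos(np.radians(25)),np.sin(np.radians(25))
EX=np.array([c25*np.cos(ps),c25*np.sin(ps),s25]);EZ=np.array([-s25*np.cos(ps),-s25*np.sin(ps),c25]);EY=np.cross(EZ,EX)
O=np.array([.7100,-.0196,.066])
L=lambda x,y,z:O+EX*x+EY*y+EZ*z
TIP=np.array([.125,0,-.0365])
def ori(pitch):  # blade pitch (deg up), yaw of the case
    p=np.radians(pitch);x=np.array([np.cos(p)*np.cos(ps),np.cos(p)*np.sin(ps),np.sin(p)]);y=-EY;return np.c_[x,y,np.cross(x,y)]
def pose(tip,pitch): R=ori(pitch);return tip-R@TIP,R
def delta(p,R,p0,R0):return ((p-p0)*100).round(2),np.degrees(Ro.from_matrix(R@R0.T).as_rotvec()).round(2)
E
python3 - <<'E'
from h import *
np.set_printoptions(precision=4,suppress=True)
s=bot.read_state();p0=s["tool_pos"];R0=Ro.from_rotvec(s["tcp_rot"]).as_matrix()
for d in(-.10,-.04,-.015):
    p,R=pose(L(-.061+d,0,.067),25);print(d,p,delta(p,R,p0,R0))
for uv,n in(((265,268),'c1 backL'),((314,268),'c1 backR'),((170,243),'c2'),((219,230),'c2')):
    print(n,cast("top",uv,.1),cast("top",uv,.13))
E
```

```text
-0.1 [ 0.4386  0.0003 -0.0272] (array([ -9.91,  25.46, -12.99]), array([  2.78, -25.12, -21.29]))
-0.04 [ 0.4929 -0.0037 -0.0019] (array([ -4.49,  25.06, -10.45]), array([  2.78, -25.12, -21.29]))
-0.015 [ 0.5155 -0.0053  0.0087] (array([-2.23, 24.89, -9.4 ]), array([  2.78, -25.12, -21.29]))
c1 backL [ 0.3939 -0.0317  0.1   ] [ 0.3932 -0.0308  0.13  ]
c1 backR [ 0.3991 -0.1342  0.1   ] [ 0.3982 -0.1294  0.13  ]
c2 [0.4357 0.1724 0.1   ] [0.4333 0.1653 0.13  ]
c2 [0.4687 0.0704 0.1   ] [0.465  0.0673 0.13  ]
```

```bash
python3 - <<'E'
from h import *
np.set_printoptions(precision=4,suppress=True)
s=bot.read_state();p0=s["tool_pos"];R0=Ro.from_rotvec(s["tcp_rot"]).as_matrix()
for sl in(-.09,-.03,.022):
    p,R=pose(L(-.058,0,.067)+ori(12)[:,0]*sl,12);print(sl,p,delta(p,R,p0,R0))
E
```

```text
-0.09 [0.4272 0.0012 0.0218] (array([-11.06,  25.54,  -8.08]), array([  1.28, -12.13, -21.54]))
-0.03 [ 0.4857 -0.0031  0.0343] (array([-5.21, 25.11, -6.84]), array([  1.28, -12.13, -21.54]))
0.022 [ 0.5364 -0.0069  0.0451] (array([-0.13, 24.74, -5.76]), array([  1.28, -12.13, -21.54]))
```

{"name": "drive_tool", "arguments": {"deltas": [{"hand":0.0,"offset":[-5,3,0],"angular":[0.6,-6,-10]},{"hand":0.0,"offset":[-8,8,0],"angular":[1.28,-12.13,-21.54]},{"hand":0.0,"offset":[-8,14,-1],"angular":[1.28,-12.13,-21.54]},{"hand":0.0,"offset":[-8,20,-3],"angular":[1.28,-12.13,-21.54]},{"hand":0.0,"offset":[-8.1,25.3,-6],"angular":[1.28,-12.13,-21.54]},{"hand":0.0,"offset":[-8.1,25.3,-7.4],"angular":[1.28,-12.13,-21.54]},{"hand":0.0,"offset":[-8.1,25.3,-7.4],"angular":[1.28,-12.13,-21.54]},{"hand":0.0,"offset":[-8.1,25.3,-7.4],"angular":[1.28,-12.13,-21.54]}]}}

```text
time: 6.22
tool_pos: [0.4586, -0.0031, 0.0307]
tcp_rot: [3.112, -0.117, 0.331]
wrist_force: [0.5, 0.7, -1.3]
width: 0.206
```

```bash
python3 - <<'E'
from h import *
np.set_printoptions(precision=4,suppress=True)
s=bot.read_state();p0=s["tool_pos"];R0=Ro.from_rotvec(s["tcp_rot"]).as_matrix()
print(s["time"],p0,s["width"],"tip",p0+R0@TIP,"notch",L(-.061,0,.067))
for sl in(-.02,.022):
    p,R=pose(L(-.058,0,.067)+ori(12)[:,0]*sl,12);print(sl,p,delta(p,R,p0,R0))
f=bot.read_camera("scene")["frame"];g=bot.read_camera("top")["frame"]
cv2.imwrite("pics/c6.png",cv2.convertScaleAbs(np.hstack([cv2.resize(x,(400,400),interpolation=cv2.INTER_CUBIC) for x in(f[150:270,160:280],g[90:210,200:320])]),alpha=1.0))
print(proj("top",p0+R0@TIP))
E
```

```text
6.225 [ 0.4586 -0.0031  0.0307] 0.2057020122468875 tip [ 0.5728 -0.0116  0.0927] notch [ 0.6266 -0.0135  0.1009]
-0.02 [ 0.4955 -0.0038  0.0364] (array([ 3.68, -0.08,  0.57]), array([0.14, 0.14, 0.13]))
0.022 [ 0.5364 -0.0069  0.0451] (array([ 7.78, -0.38,  1.44]), array([0.14, 0.14, 0.13]))
[259.502  185.7055]
```

View pics/c6.png

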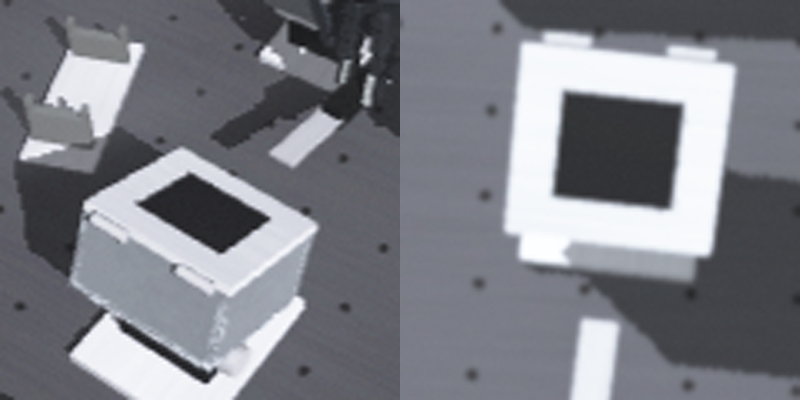

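The blade tip is in front of the case at top (600,320) and scene (282,158), centred on its front face. The predicted top pixel matches to half a pixel. I'll insert in two steps.

{"name": "drive_tool", "arguments": {"deltas": [{"hand":0.0,"offset":[1.8,-0.05,0.3],"angular":[0,0,0]},{"hand":0.0,"offset":[3.7,-0.1,0.6],"angular":[0,0,0]},{"hand":0.0,"offset":[4.7,-0.15,0.8],"angular":[0,0,0]},{"hand":0.0,"offset":[5.6,-0.2,1.0],"angular":[0,0,0]},{"hand":0.0,"offset":[5.9,-0.2,1.05],"angular":[0,0,0]},{"hand":0.0,"offset":[5.9,-0.2,1.05],"angular":[0,0,0]}]}}

```text
time: 7.08
tool_pos: [0.5169, -0.004, 0.0407]
tcp_rot: [3.112, -0.115, 0.33]
wrist_force: [-1.3, -0.2, -1.0]
width: 0.206
```

```bash
python3 - <<'E'
from h import *
np.set_printoptions(precision=4,suppress=True)
S=lambda x,y:(x/3.333+160,y/3.333+150);T=lambda x,y:((x-400)/3.333+200,y/3.333+90)
print("tip tri before (exp .5728 -.0116 .0942)",tri(S(282.5,158),T(600,319.5)))
s=bot.read_state();p0=s["tool_pos"];R0=Ro.from_rotvec(s["tcp_rot"]).as_matrix()
print(s["time"],p0,s["wrist_force"],s["torque"]);tip=p0+R0@TIP-O;print("tip local",tip@EX,tip@EY,tip@EZ)
p,R=pose(L(-.058,0,.067)+ori(12)[:,0]*.022,12);print(delta(p,R,p0,R0))
E
```

```text
tip tri before (exp .5728 -.0116 .0942) [ 0.5717 -0.0107  0.0923]
7.075 [ 0.5169 -0.004   0.0407] [-1.2504 -0.17   -0.9692] [ 0.0239  0.179  -0.0148]
tip local -0.05630871296208383 0.0015330068455797056 0.06661339868261958
(array([ 1.96, -0.29,  0.44]), array([0.13, 0.09, 0.03]))
```

{"name": "drive_tool", "arguments": {"deltas": [{"hand":0.0,"offset":[1.0,-0.15,0.2],"angular":[0,0,0]},{"hand":0.0,"offset":[1.95,-0.3,0.4],"angular":[0,0,0]},{"hand":0.0,"offset":[1.95,-0.3,0.4],"angular":[0,0,0]},{"hand":0.0,"offset":[1.95,-0.3,0.4],"angular":[0,0,0]}]}}

```text
time: 7.58
tool_pos: [0.5364, -0.007, 0.0447]
tcp_rot: [3.112, -0.115, 0.33]
wrist_force: [0.6, -0.5, -1.1]
width: 0.203
```

```bash
cat >> h.py <<'E'
def lidtip(th,pitch=28,r=.097,y=0):
    t=np.radians(th);c=L(.061-r*np.cos(t),y,.072+r*np.sin(t));return c-.0015*(-ori(pitch)[:,2])
E
cat > plan.py <<'E'
from h import *
import sys
np.set_printoptions(precision=4,suppress=True)
s=bot.read_state();p0=s["tool_pos"];R0=Ro.from_rotvec(s["tcp_rot"]).as_matrix()
print(s["time"],p0,s["wrist_force"],s["torque"],s["width"]);tip=p0+R0@TIP-O;print("tip local",tip@EX,tip@EY,tip@EZ)
for a in sys.argv[1:]:
    th,pi=map(float,a.split(","));p,R=pose(lidtip(th,pi),pi);print(th,pi,p,delta(p,R,p0,R0))
E
python3 plan.py -3,20 0,28 4,28 8,28 14,28 20,28 28,28
```

```text
7.575 [ 0.5364 -0.007   0.0447] [ 0.644  -0.4589 -1.0744] [0.0282 0.1789 0.0584] 0.20325306251105765
tip local -0.036714731108036136 -6.433267434079282e-05 0.061937116690247644
-3.0 20.0 [ 0.5452 -0.0075  0.033 ] (array([ 0.88, -0.05, -1.17]), array([-0.46, -7.89,  0.04]))
0.0 28.0 [ 0.5548 -0.0082  0.0238] (array([ 1.84, -0.12, -2.09]), array([ -1.05, -15.87,   0.05]))
4.0 28.0 [ 0.5522 -0.008   0.03  ] (array([ 1.58, -0.1 , -1.47]), array([ -1.05, -15.87,   0.05]))
8.0 28.0 [ 0.55   -0.0079  0.0364] (array([ 1.36, -0.09, -0.83]), array([ -1.05, -15.87,   0.05]))
14.0 28.0 [ 0.5475 -0.0077  0.0463] (array([ 1.11, -0.07,  0.16]), array([ -1.05, -15.87,   0.05]))
20.0 28.0 [ 0.5461 -0.0076  0.0563] (array([ 0.97, -0.06,  1.16]), array([ -1.05, -15.87,   0.05]))
28.0 28.0 [ 0.5459 -0.0075  0.0699] (array([ 0.95, -0.06,  2.51]), array([ -1.05, -15.87,   0.05]))
```

The blade is 24 mm into the notch with no contact force. Now the levering.

{"name": "drive_tool", "arguments": {"deltas": [{"hand":0.0,"offset":[0.9,-0.05,-1.2],"angular":[-0.5,-8,0]},{"hand":0.0,"offset":[1.85,-0.1,-2.1],"angular":[-1,-16,0]},{"hand":0.0,"offset":[1.6,-0.1,-1.5],"angular":[-1,-16,0]},{"hand":0.0,"offset":[1.35,-0.1,-0.8],"angular":[-1,-16,0]},{"hand":0.0,"offset":[1.1,-0.05,0.2],"angular":[-1,-16,0]},{"hand":0.0,"offset":[1.1,-0.05,0.2],"angular":[-1,-16,0]}]}}

```text
time: 8.32
tool_pos: [0.5501, -0.0076, 0.0499]
tcp_rot: [3.027, -0.112, 0.766]
wrist_force: [1.1, 0.2, -2.0]
width: 0.203
```

```bash
python3 plan.py 14,28 20,28 28,28 37,28 47,28 57,28 67,28 77,28 87,28 97,28 107,28 115,28 122,28 125,28
```

```text
8.325 [ 0.5501 -0.0076  0.0499] [ 1.1146  0.1752 -2.0218] [0.0625 0.4678 0.0012] 0.20266817947359478
tip local -0.029508947563537967 8.947726176368282e-05 0.09704462130930344
14.0 28.0 [ 0.5475 -0.0077  0.0463] (array([-0.26, -0.01, -0.36]), array([-0.04,  0.41,  0.04]))
20.0 28.0 [ 0.5461 -0.0076  0.0563] (array([-0.4 ,  0.  ,  0.64]), array([-0.04,  0.41,  0.04]))
28.0 28.0 [ 0.5459 -0.0075  0.0699] (array([-0.42,  0.  ,  2.  ]), array([-0.04,  0.41,  0.04]))
37.0 28.0 [ 0.5479 -0.0077  0.085 ] (array([-0.22, -0.01,  3.5 ]), array([-0.04,  0.41,  0.04]))
47.0 28.0 [ 0.5528 -0.0081  0.1011] (array([ 0.27, -0.05,  5.12]), array([-0.04,  0.41,  0.04]))
57.0 28.0 [ 0.5605 -0.0086  0.1162] (array([ 1.04, -0.1 ,  6.63]), array([-0.04,  0.41,  0.04]))
67.0 28.0 [ 0.5706 -0.0094  0.1297] (array([ 2.05, -0.18,  7.98]), array([-0.04,  0.41,  0.04]))
77.0 28.0 [ 0.583  -0.0103  0.1412] (array([ 3.28, -0.27,  9.13]), array([-0.04,  0.41,  0.04]))
87.0 28.0 [ 0.5971 -0.0113  0.1504] (array([ 4.7 , -0.37, 10.05]), array([-0.04,  0.41,  0.04]))
97.0 28.0 [ 0.6126 -0.0124  0.1571] (array([ 6.25, -0.49, 10.71]), array([-0.04,  0.41,  0.04]))
107.0 28.0 [ 0.629  -0.0137  0.1609] (array([ 7.89, -0.61, 11.09]), array([-0.04,  0.41,  0.04]))
115.0 28.0 [ 0.6425 -0.0146  0.1618] (array([ 9.24, -0.7 , 11.19]), array([-0.04,  0.41,  0.04]))
122.0 28.0 [ 0.6543 -0.0155  0.1611] (array([10.42, -0.79, 11.12]), array([-0.04,  0.41,  0.04]))
125.0 28.0 [ 0.6593 -0.0159  0.1603] (array([10.92, -0.83, 11.04]), array([-0.04,  0.41,  0.04]))
```

Lid load is felt: moment 0.47 N·m and about 1 N extra downwards. Continuing along the arc.

{"name": "drive_tool", "arguments": {"deltas": [{"hand":0.0,"offset":[-0.4,0,0.6],"angular":[0,0,0]},{"hand":0.0,"offset":[-0.4,0,2.0],"angular":[0,0,0]},{"hand":0.0,"offset":[-0.2,0,3.5],"angular":[0,0,0]},{"hand":0.0,"offset":[0.3,-0.05,5.1],"angular":[0,0,0]},{"hand":0.0,"offset":[1.0,-0.1,6.6],"angular":[0,0,0]},{"hand":0.0,"offset":[2.0,-0.2,8.0],"angular":[0,0,0]},{"hand":0.0,"offset":[3.3,-0.3,9.1],"angular":[0,0,0]},{"hand":0.0,"offset":[3.3,-0.3,9.1],"angular":[0,0,0]}]}}

```text
time: 9.32
tool_pos: [0.5838, -0.0107, 0.1407]
tcp_rot: [3.027, -0.113, 0.768]
wrist_force: [0.6, 0.7, -1.4]
width: 0.202
```

```bash
python3 plan.py 77,28 87,28 97,28 107,28 115,28 122,28 125,28; python3 - <<'E'
from h import *
f=bot.read_camera("scene")["frame"];g=bot.read_camera("top")["frame"]
cv2.imwrite("pics/c7.png",np.hstack([cv2.resize(x,(400,400),interpolation=cv2.INTER_CUBIC) for x in(f[130:270,150:290],g[50:200,190:340])]))
s=bot.read_state();R=Ro.from_rotvec(s["tcp_rot"]).as_matrix();t=s["tool_pos"]+R@TIP;print("tip px",(proj("scene",t)-[150,130])*400/140,(proj("top",t)-[190,50])*400/150+[400,0])
E
```

```text
9.325 [ 0.5838 -0.0107  0.1407] [ 0.6404  0.6557 -1.4   ] [ 0.0266  0.3716 -0.0224] 0.20213828272601903
tip local 0.03948008286906253 -0.0005469709694501818 0.16518794044949597
77.0 28.0 [ 0.583  -0.0103  0.1412] (array([-0.08,  0.04,  0.05]), array([-0.04,  0.46,  0.04]))
87.0 28.0 [ 0.5971 -0.0113  0.1504] (array([ 1.33, -0.06,  0.97]), array([-0.04,  0.46,  0.04]))
97.0 28.0 [ 0.6126 -0.0124  0.1571] (array([ 2.88, -0.18,  1.63]), array([-0.04,  0.46,  0.04]))
107.0 28.0 [ 0.629  -0.0137  0.1609] (array([ 4.53, -0.3 ,  2.01]), array([-0.04,  0.46,  0.04]))
115.0 28.0 [ 0.6425 -0.0146  0.1618] (array([ 5.87, -0.4 ,  2.11]), array([-0.04,  0.46,  0.04]))
122.0 28.0 [ 0.6543 -0.0155  0.1611] (array([ 7.05, -0.48,  2.03]), array([-0.04,  0.46,  0.04]))
125.0 28.0 [ 0.6593 -0.0159  0.1603] (array([ 7.55, -0.52,  1.96]), array([-0.04,  0.46,  0.04]))
tip px [196.68571427 172.17829997] [603.0964291  178.43464239]
```

View pics/c7.png

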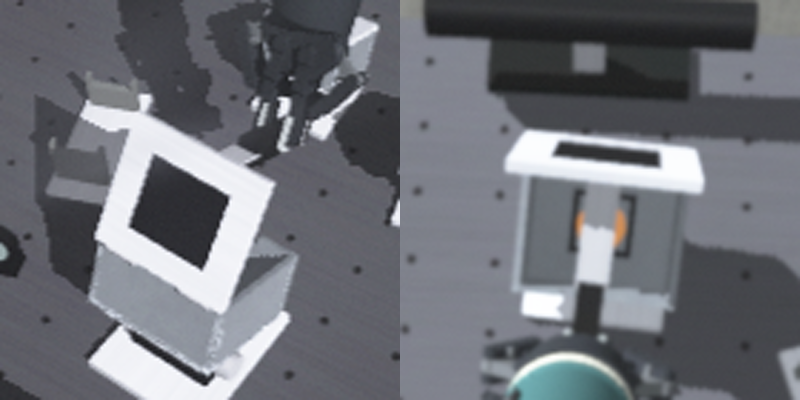

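The lid is propped up by the blade at roughly 75–80°, as planned, and the amber carrier shows below the blade at top (600,225). I'll fold it on to the stop.

{"name": "drive_tool", "arguments": {"deltas": [{"hand":0.0,"offset":[1.3,-0.05,1.0],"angular":[0,0,0]},{"hand":0.0,"offset":[2.9,-0.2,1.6],"angular":[0,0,0]},{"hand":0.0,"offset":[4.5,-0.3,2.0],"angular":[0,0,0]},{"hand":0.0,"offset":[5.9,-0.4,2.1],"angular":[0,0,0]},{"hand":0.0,"offset":[6.5,-0.45,2.05],"angular":[0,0,0]},{"hand":0.0,"offset":[6.9,-0.5,2.0],"angular":[0,0,0]},{"hand":0.0,"offset":[6.9,-0.5,2.0],"angular":[0,0,0]}]}}

```text
time: 10.3
tool_pos: [0.6499, -0.0155, 0.158]
tcp_rot: [3.029, -0.113, 0.76]
wrist_force: [-0.8, 0.3, -1.2]
width: 0.204
```

```bash
cat > lid.py <<'E'
from h import *
# measure lid outer-face dark patch (centre) in scene/top: predicted patch centre for lid angles vs seen blob
np.set_printoptions(precision=2,suppress=True)
for n in("scene","top"):
    g=bot.read_camera(n)["frame"];cv2.imwrite(f"pics/lid_{n}.png",g)
for th in(100,110,115,120.3):
    t=np.radians(th);d=EX*-np.cos(t)+EZ*np.sin(t);nrm=EX*np.sin(t)+EZ*np.cos(t);h=L(.061,0,.072)
    print(th,"edge corners top px",[proj("top",h+.122*d+nrm*.008+y*EY) for y in(-.068,.068)],"scene",[proj("scene",h+.122*d+nrm*.008+y*EY) for y in(-.068,.068)],"patchc",proj("scene",h+.061*d+nrm*.008))
E
python3 lid.py; python3 - <<'E'
from h import *
im=cv2.imread("pics/lid_scene.png",0)
# lid: bright connected region near expected; its dark inner patch
m=cv2.inRange(im,0,60)
n,_,st,ce=cv2.connectedComponentsWithStats(m)
for i in range(1,n):
    if 150<st[i,4]<2500 and 150<ce[i,0]<260 and 130<ce[i,1]<250:print("dark",st[i],ce[i])
m=cv2.inRange(im,170,255);n,_,st,ce=cv2.connectedComponentsWithStats(m)
for i in range(1,n):
    if st[i,4]>300:print("bright",st[i],ce[i])
E
```

```text
100 edge corners top px [array([306.56,  91.06]), array([231.81,  82.5 ])] scene [array([184.26, 174.56]), array([232.23, 201.75])] patchc [205.43 208.08]
110 edge corners top px [array([307.83,  79.82]), array([233.34,  71.35])] scene [array([177.88, 179.7 ]), array([226.26, 207.66])] patchc [202.48 211.06]
115 edge corners top px [array([308.35,  74.61]), array([234.15,  66.21])] scene [array([174.7 , 182.76]), array([223.22, 211.09])] patchc [201.02 212.73]
120.3 edge corners top px [array([308.81,  69.49]), array([235.02,  61.15])] scene [array([171.36, 186.31]), array([219.99, 215.04])] patchc [199.5  214.63]
dark [223 127  31  48 494] [234.8805668  155.30566802]
dark [217 177  17  24 174] [225.98275862 190.2816092 ]
dark [162 200  22  33 389] [174.0848329  214.42416452]
dark [185 201  30  29 316] [199.9556962 214.7943038]
bright [    0     0   133   156 10907] [51.09489319 67.16998258]
bright [ 467    5   45   71 1162] [495.70567986  45.96213425]
bright [173  31  29  21 401] [186.94763092  39.89526185]
bright [ 79  86  43  28 488] [99.93237705 99.64959016]
bright [ 19 118  59  44 853] [ 46.53341149 140.03516999]
bright [258 132  25  47 329] [269.45592705 153.38905775]
bright [  0 156  25  28 364] [  8.86538462 167.68681319]
bright [293 163  39  25 360] [312.81666667 174.69166667]
bright [466 173  46  29 434] [488.53686636 187.76728111]
bright [172 185  57  68 955] [205.59581152 211.31099476]
bright [287 190  36  28 449] [304.85523385 205.09799555]
bright [ 337  215   47   39 1479] [359.50912779 234.10750507]
bright [ 181  239   70   44 1081] [213.17668825 260.61424607]
bright [  29  242  195  142 7985] [132.68841578 334.69455229]
```

The dark patch centre (200.0,214.8) matches the fully open prediction (199.5,214.6). I'll nudge a little further to be sure of the stop.

{"name": "drive_tool", "arguments": {"deltas": [{"hand":0.0,"offset":[0.3,0,0],"angular":[0,0,0]},{"hand":0.0,"offset":[0.6,0,0],"angular":[0,0,0]},{"hand":0.0,"offset":[0.6,0,0],"angular":[0,0,0]}]}}

```text
time: 10.78
tool_pos: [0.6516, -0.0154, 0.1549]
tcp_rot: [3.032, -0.113, 0.747]
wrist_force: [-15.6, -0.0, 3.9]
width: 0.203
```

The lid is at its stop (15 N reaction). I'll work out the return motion.

```bash
python3 - <<'E'
from h import *
R0=ori(28.4);R1=Ro.from_rotvec([-3.105,-.4753,.0009]).as_matrix()
print(np.degrees(Ro.from_matrix(R1@R0.T).as_rotvec()))
E
```

```text
[-3.25975183 28.40881644 21.16607426]
```

{"name": "drive_tool", "arguments": {"deltas": [{"hand":0.0,"offset":[-5,0,0.5],"angular":[0,0,0]},{"hand":0.0,"offset":[-11,0,2],"angular":[0,0,0]},{"hand":0.0,"offset":[-13,-5,2],"angular":[-1,9.5,7]},{"hand":0.0,"offset":[-13,-11,2],"angular":[-2.2,19,14]},{"hand":0.0,"offset":[-12,-17,1],"angular":[-3.26,28.4,21.2]},{"hand":0.0,"offset":[-11.8,-23,0],"angular":[-3.26,28.4,21.2]},{"hand":0.0,"offset":[-11.8,-23.9,-3],"angular":[-3.26,28.4,21.2]},{"hand":0.0,"offset":[-11.8,-23.9,-3],"angular":[-3.26,28.4,21.2]}]}}

```text
time: 11.78
tool_pos: [0.5356, -0.2545, 0.1247]
tcp_rot: [-3.102, -0.471, 0.015]
wrist_force: [-0.6, 0.1, -1.7]
width: 0.203
```

{"name": "drive_tool", "arguments": {"deltas": [{"hand":0.0,"offset":[0,0,0],"angular":[0,0,0]},{"hand":0.0,"offset":[0,0,0],"angular":[0,0,0]}]}}

```text
time: 12.02
tool_pos: [0.5385, -0.2539, 0.1297]
tcp_rot: [3.104, 0.476, -0.004]
wrist_force: [-0.6, 0.4, -0.8]
width: 0.205
```

```bash
python3 - <<'E'
from h import *
np.set_printoptions(precision=4,suppress=True)
s=bot.read_state();p0=s["tool_pos"];R0=Ro.from_rotvec(s["tcp_rot"]).as_matrix()
print(s["time"],p0,s["tcp_rot"],s["wrist_force"],s["width"])
R1=Ro.from_rotvec([-3.105,-.4753,.0009]).as_matrix()
print("to hover",delta(np.array([.5385,-.2547,.104]),R1,p0,R0))
f=bot.read_camera("scene")["frame"];g=bot.read_camera("top")["frame"]
cv2.imwrite("pics/s8.png",f);cv2.imwrite("pics/t8.png",g)
# blade mask: bright quad near predicted blade polygon
for n,im in(("scene",f),("top",g)):
    q=[proj(n,p0+R0@(np.array([x,y,-.038]))) for x,y in((.125,.012),(.125,-.012),(.055,-.012),(.055,.012))]
    gr=cv2.cvtColor(im,6);m=cv2.inRange(gr,175,255)
    roi=np.zeros_like(m);cv2.fillPoly(roi,[np.int32(q)],255);roi=cv2.dilate(roi,np.ones((11,11)))
    n2,lab,st,ce=cv2.connectedComponentsWithStats(m&roi);i=1+np.argmax(st[1:,4]);
    r=cv2.minAreaRect(np.argwhere(lab==i)[:,::-1].astype(np.float32));print(n,"pred",np.array(q).round(1).tolist(),"seen",cv2.boxPoints(r).round(1).tolist(),"centroid",ce[i],"pred c",np.mean(q,0))
E
```

```text
12.025 [ 0.5385 -0.2539  0.1297] [ 3.1042  0.4763 -0.0035] [-0.6448  0.3642 -0.7782] 0.20538033283478171
to hover (array([-0.  , -0.08, -2.57]), array([ 0.1 , -0.08, -0.04]))
scene pred [[157.7, 170.5], [166.1, 172.1], [175.2, 153.8], [167.1, 152.4]] seen [[158.1999969482422, 170.60000610351562], [168.60000610351562, 149.8000030517578], [175.8000030517578, 153.39999389648438], [165.39999389648438, 174.1999969482422]] centroid [167.0229 162.2343] pred c [166.5369 162.198 ]
top pred [[366.4, 140.6], [355.4, 143.3], [366.1, 174.9], [377.4, 172.0]] seen [[355.1000061035156, 143.89999389648438], [367.3999938964844, 140.0], [378.3999938964844, 174.39999389648438], [366.1000061035156, 178.3000030517578]] centroid [366.5488 159.1633] pred c [366.3359 157.6902]
```

The blade has not slipped in the hand, since seen and predicted positions agree. Lowering it onto the rest.

{"name": "drive_tool", "arguments": {"deltas": [{"hand":0.0,"offset":[0,-0.1,-4],"angular":[0,0,0]},{"hand":0.0,"offset":[0,-0.1,-8],"angular":[0,0,0]},{"hand":0.0,"offset":[0,-0.1,-10],"angular":[0,0,0]},{"hand":0.0,"offset":[0,-0.1,-10.8],"angular":[0,0,0]},{"hand":0.0,"offset":[0,-0.1,-11.3],"angular":[0,0,0]},{"hand":0.0,"offset":[0,-0.1,-11.3],"angular":[0,0,0]},{"hand":0.0,"offset":[0,-0.1,-11.3],"angular":[0,0,0]}]}}

```text
time: 13.0
tool_pos: [0.5385, -0.256, 0.0161]
tcp_rot: [3.105, 0.474, -0.005]
wrist_force: [-0.2, -0.6, -2.0]
width: 0.203
```

{"name": "drive_tool", "arguments": {"deltas": [{"hand":0.0,"offset":[0,0.05,-0.1],"angular":[0,0,0]},{"hand":0.0,"offset":[0,0.05,-0.1],"angular":[0,0,0]},{"hand":0.0,"offset":[0,0.05,-0.1],"angular":[0,0,0]}]}}

```text
time: 13.38
tool_pos: [0.5384, -0.2558, 0.0153]
tcp_rot: [3.105, 0.474, -0.005]
wrist_force: [-2.4, -0.5, 5.1]
width: 0.203
```

It is seated, with the same +5 N and z=0.0153 as when gripped. Releasing and rising.

{"name": "drive_tool", "arguments": {"deltas": [{"hand":0.5,"offset":[0,0,0],"angular":[0,0,0]},{"hand":0.5,"offset":[0,0,0],"angular":[0,0,0]},{"hand":0.5,"offset":[0,0,0],"angular":[0,0,0]},{"hand":0.5,"offset":[0,0,3],"angular":[0,0,0]},{"hand":0.5,"offset":[0,0,9],"angular":[0,0,0]},{"hand":0.5,"offset":[-3,1,15],"angular":[0,0,0]},{"hand":0.5,"offset":[-3,4,18],"angular":[0,0,0]},{"hand":0.5,"offset":[-3,4,18],"angular":[0,0,0]}]}}

```text
time: 14.38
tool_pos: [0.5097, -0.2147, 0.1981]
tcp_rot: [3.102, 0.476, 0.003]
wrist_force: [-0.1, -0.2, 0.7]
width: 0.501
```

```bash
cat > car.py <<'E'
from h import *
np.set_printoptions(precision=4,suppress=True)
s=bot.read_state();p0=s["tool_pos"];R0=Ro.from_rotvec(s["tcp_rot"]).as_matrix()
print(s["time"],p0,s["tcp_rot"],s["width"])
f=bot.read_camera("scene")["frame"];g=bot.read_camera("top")["frame"];cv2.imwrite("pics/s9.png",f);cv2.imwrite("pics/t9.png",g)
for n,im in(("scene",f),("top",g)):
    h=cv2.cvtColor(im,cv2.COLOR_BGR2HSV);m=cv2.inRange(h,(5,90,60),(30,255,255))
    k,_,st,ce=cv2.connectedComponentsWithStats(m)
    for i in range(1,k):
        if st[i,4]>15:print(n,st[i],ce[i])
c=L(0,0,.006+.060);print("pred carrier top centre",proj("top",c),proj("scene",c),"axis px",proj("top",L(0,0,.046)))
b=cv2.imread("pics/top0.png",0).astype(int);a=cv2.cvtColor(g,6).astype(int)
d=np.abs(a-b)[155:250,330:385];print("rest diff",(d>40).sum())
E
python3 car.py
```

```text
14.375 [ 0.5097 -0.2147  0.1981] [3.102  0.4764 0.0028] 0.5013259739186781
scene [   0   39   69   88 4238] [27.4434 80.9637]
scene [ 66  84  56  42 986] [ 91.0385 103.4615]
scene [  0 154  25  30 447] [  8.868  166.2461]
top [   4    0  508   32 5880] [262.6658  14.3583]
top [255 126  20  19 169] [264.6982 134.8402]
pred carrier top centre [264.8255 134.0231] [219.5785 217.5284] axis px [265.0401 133.6456]
rest diff 818
```

The carrier's amber disc at top px (265,135) agrees with the predicted (265,134). Going above it, aligned with the tilted case.

```bash
cat > plan2.py <<'E'
from h import *
import sys
np.set_printoptions(precision=4,suppress=True)
s=bot.read_state();p0=s["tool_pos"];R0=Ro.from_rotvec(s["tcp_rot"]).as_matrix()
q=p0-O;print(s["time"],p0,"local",q@EX,q@EY,q@EZ,s["width"],s["wrist_force"])
for a in sys.argv[1:]:
    h=float(a);print(h,L(0,0,.006+h),delta(L(0,0,.006+h),ori(25),p0,R0))
E
python3 plan2.py .18 .1 .03 .003
```

```text
14.475 [ 0.5076 -0.2149  0.1937] local -0.11603598326066371 -0.20959952470088541 0.1950265597332366 0.5016467467763117 [-1.0188 -0.2668 -0.3116]
0.18 [ 0.6316 -0.0138  0.2346] (array([12.4 , 20.11,  4.09]), array([  2.89, -25.24, -21.28]))
0.1 [ 0.6653 -0.0163  0.1621] (array([15.78, 19.86, -3.16]), array([  2.89, -25.24, -21.28]))
0.03 [ 0.6948 -0.0185  0.0986] (array([18.73, 19.64, -9.51]), array([  2.89, -25.24, -21.28]))
0.003 [ 0.7062 -0.0193  0.0742] (array([ 19.86,  19.56, -11.96]), array([  2.89, -25.24, -21.28]))
```

{"name": "drive_tool", "arguments": {"deltas": [{"hand":0.7,"offset":[3,3,4],"angular":[0.9,-8,-7]},{"hand":0.7,"offset":[6,9,4.1],"angular":[1.8,-16,-14]},{"hand":0.7,"offset":[10,14,4.1],"angular":[2.89,-25.2,-21.3]},{"hand":0.7,"offset":[12.4,20,4.1],"angular":[2.89,-25.2,-21.3]},{"hand":0.7,"offset":[12.4,20,4.1],"angular":[2.89,-25.2,-21.3]},{"hand":0.7,"offset":[15.8,19.9,-3.1],"angular":[2.89,-25.2,-21.3]},{"hand":0.7,"offset":[15.8,19.9,-3.1],"angular":[2.89,-25.2,-21.3]},{"hand":0.7,"offset":[15.8,19.9,-3.1],"angular":[2.89,-25.2,-21.3]}]}}

```text
time: 15.48
tool_pos: [0.6639, -0.0171, 0.1593]
tcp_rot: [3.052, -0.115, 0.665]
wrist_force: [-0.0, -0.2, 0.4]
width: 0.699
```

```bash
python3 plan2.py .08 .06 .04 .03 .01 .003; python3 - <<'E'
from h import *
f=bot.read_camera("scene")["frame"];g=bot.read_camera("top")["frame"]
cv2.imwrite("pics/c9.png",np.hstack([cv2.resize(x,(400,400),interpolation=cv2.INTER_CUBIC) for x in(f[150:250,160:260],g[80:180,210:310])]))
E
```

```text
15.475 [ 0.6639 -0.0171  0.1593] local -0.0024329237353834204 -0.0008999339287805096 0.1040528123875652 0.6989161771722981 [-0.0022 -0.2273  0.3874]
0.08 [ 0.6738 -0.0169  0.1439] (array([ 0.99,  0.02, -1.53]), array([-0.07, -0.4 ,  0.11]))
0.06 [ 0.6822 -0.0176  0.1258] (array([ 1.83, -0.04, -3.35]), array([-0.07, -0.4 ,  0.11]))
0.04 [ 0.6906 -0.0182  0.1077] (array([ 2.67, -0.11, -5.16]), array([-0.07, -0.4 ,  0.11]))
0.03 [ 0.6948 -0.0185  0.0986] (array([ 3.09, -0.14, -6.06]), array([-0.07, -0.4 ,  0.11]))
0.01 [ 0.7033 -0.0191  0.0805] (array([ 3.94, -0.2 , -7.88]), array([-0.07, -0.4 ,  0.11]))
0.003 [ 0.7062 -0.0193  0.0742] (array([ 4.23, -0.22, -8.51]), array([-0.07, -0.4 ,  0.11]))
```

{"name": "drive_tool", "arguments": {"deltas": [{"hand":0.7,"offset":[1.0,0,-1.5],"angular":[0,0,0]},{"hand":0.7,"offset":[1.8,0,-3.3],"angular":[0,0,0]},{"hand":0.7,"offset":[2.7,-0.1,-5.1],"angular":[0,0,0]},{"hand":0.7,"offset":[3.1,-0.1,-6.0],"angular":[0,0,0]},{"hand":0.7,"offset":[3.1,-0.1,-6.0],"angular":[0,0,0]},{"hand":0.7,"offset":[3.1,-0.1,-6.0],"angular":[0,0,0]}]}}

```text
time: 16.32
tool_pos: [0.6968, -0.0169, 0.1031]
tcp_rot: [3.051, -0.113, 0.676]
wrist_force: [-0.5, -0.7, 0.2]
width: 0.699
```

{"name": "drive_tool", "arguments": {"deltas": [{"hand":0.7,"offset":[0.4,0,-0.9],"angular":[0,0,0]},{"hand":0.7,"offset":[0.8,-0.05,-1.8],"angular":[0,0,0]},{"hand":0.7,"offset":[0.8,-0.05,-1.8],"angular":[0,0,0]}]}}

```text
time: 16.7
tool_pos: [0.7038, -0.0174, 0.0833]
tcp_rot: [3.052, -0.113, 0.672]
wrist_force: [-0.1, -0.3, 0.5]
width: 0.7
```

```bash
python3 plan2.py .003
```

```text
16.7 [ 0.7038 -0.0174  0.0833] local 0.0015661299704137525 0.001714202043991195 0.0183693522211495 0.6999643173991932 [-0.1318 -0.2828  0.4859]
0.003 [ 0.7062 -0.0193  0.0742] (array([ 0.24, -0.19, -0.92]), array([-0.08, -0.17,  0.05]))
```

{"name": "drive_tool", "arguments": {"deltas": [{"hand":0.7,"offset":[0.2,-0.15,-0.7],"angular":[0,0,0]},{"hand":0.7,"offset":[0.2,-0.15,-0.7],"angular":[0,0,0]},{"hand":0.0,"offset":[0.2,-0.15,-0.7],"angular":[0,0,0]},{"hand":0.0,"offset":[0.2,-0.15,-0.7],"angular":[0,0,0]},{"hand":0.0,"offset":[0.2,-0.15,-0.7],"angular":[0,0,0]},{"hand":0.0,"offset":[0.2,-0.15,-0.7],"angular":[0,0,0]}], "force": 50}}

```text
time: 17.45
tool_pos: [0.7066, -0.0191, 0.0782]
tcp_rot: [3.051, -0.113, 0.676]
wrist_force: [-1.9, -0.4, 2.4]
width: 0.446
```

```bash
python3 plan2.py .003
```

```text
17.45 [ 0.7066 -0.0191  0.0782] local 0.002094001265921328 0.00029796200534879305 0.012522221725894955 0.44629674464730196 [-1.9154 -0.4156  2.3567]
0.003 [ 0.7062 -0.0193  0.0742] (array([-0.04, -0.03, -0.41]), array([-0.06, -0.02,  0.04]))
```

The carrier is gripped, width 0.446 for 40 mm. Lifting it straight out, and measuring the stage in both first views.

{"name": "drive_tool", "arguments": {"deltas": [{"hand":0.0,"offset":[-0.4,0.05,0.9],"angular":[0,0,0]},{"hand":0.0,"offset":[-1.3,0.1,2.7],"angular":[0,0,0]},{"hand":0.0,"offset":[-2.5,0.2,5.4],"angular":[0,0,0]},{"hand":0.0,"offset":[-4.2,0.3,9.1],"angular":[0,0,0]},{"hand":0.0,"offset":[-5,0.4,10.9],"angular":[0,0,0]},{"hand":0.0,"offset":[-5,0.4,10.9],"angular":[0,0,0]}]}}

```text
time: 18.2
tool_pos: [0.6575, -0.0149, 0.1892]
tcp_rot: [3.05, -0.113, 0.681]
wrist_force: [-0.5, -0.7, -1.6]
width: 0.451
```

```bash
python3 - <<'E'
from h import *
np.set_printoptions(precision=4,suppress=True)
for n,(x0,y0,x1,y1) in(("top",(80,175,160,255)),("scene",(325,205,395,265))):
    im=cv2.imread(f"pics/{n}0.png",0)[y0:y1,x0:x1]
    im=cv2.resize(im,None,fx=4,fy=4,interpolation=cv2.INTER_CUBIC)
    for th in(150,200,225,240):
        m=((im>th)*255).astype(np.uint8);c=max(cv2.findContours(m,0,1)[0],key=cv2.contourArea)
        hull=cv2.convexHull(c);q=cv2.approxPolyDP(hull,.04*cv2.arcLength(hull,True),True)[:,0]
        P=np.array([cast(n,(p+.5)/4-.5+(x0,y0),.065)[:2] for p in q])
        print(n,th,"n",len(q),"mean",P.mean(0),"sides",np.linalg.norm(P-np.roll(P,-1,0),axis=1),"\n",P.ravel())
s=bot.read_state();print(s["tool_pos"],s["tcp_rot"],s["width"],s["wrist_force"])
E
```

```text
top 150 n 4 mean [0.4976 0.308 ] sides [0.1115 0.1108 0.1134 0.1128] 
 [0.5726 0.2824 0.4723 0.2336 0.4221 0.3323 0.5232 0.3838]
top 200 n 4 mean [0.4975 0.3081] sides [0.1085 0.1102 0.1086 0.1108] 
 [0.5708 0.2833 0.474  0.2343 0.4243 0.3327 0.5209 0.3823]
top 225 n 4 mean [0.4975 0.308 ] sides [0.1071 0.108  0.1087 0.1087] 
 [0.5696 0.2837 0.4739 0.2354 0.4249 0.3316 0.5216 0.3812]
top 240 n 4 mean [0.4973 0.308 ] sides [0.1056 0.1076 0.1066 0.1085] 
 [0.5684 0.283  0.4739 0.236  0.4259 0.3323 0.521  0.3805]
scene 150 n 4 mean [0.5005 0.3092] sides [0.1096 0.1131 0.1099 0.1137] 
 [0.4749 0.2355 0.4244 0.3327 0.5257 0.3829 0.5769 0.2857]
scene 200 n 4 mean [0.5004 0.309 ] sides [0.1067 0.1115 0.1079 0.1115] 
 [0.475  0.237  0.4259 0.3318 0.5257 0.3816 0.5752 0.2857]
scene 225 n 4 mean [0.5001 0.3093] sides [0.1045 0.1099 0.106  0.1107] 
 [0.4742 0.2382 0.4271 0.3315 0.5253 0.3808 0.5738 0.2866]
scene 240 n 4 mean [0.4977 0.3078] sides [0.1044 0.0933 0.1067 0.1074] 
 [0.4766 0.2392 0.4287 0.332  0.5121 0.3739 0.5731 0.2863]
[ 0.6575 -0.0149  0.1892] [ 3.0495 -0.1133  0.6812] 0.4509252419353514 [-0.4532 -0.6986 -1.5761]
```

```bash
python3 - <<'E'
from h import *
s=bot.read_state();p0=s["tool_pos"];R0=Ro.from_rotvec(s["tcp_rot"]).as_matrix()
print(delta(np.array([.4985,.3085,.14]),ori(0),p0,R0))
E
```

```text
(array([-15.9 ,  32.34,  -4.92]), array([ 1.78, 25.12,  0.05]))
```

{"name": "drive_tool", "arguments": {"deltas": [{"hand":0.0,"offset":[-2,4,2],"angular":[0.4,5,0]},{"hand":0.0,"offset":[-5,9,2],"angular":[0.8,11,0]},{"hand":0.0,"offset":[-8,14,1],"angular":[1.2,17,0]},{"hand":0.0,"offset":[-10,19,0],"angular":[1.6,23,0]},{"hand":0.0,"offset":[-13,24,-2],"angular":[1.8,25.1,0]},{"hand":0.0,"offset":[-15,29,-4],"angular":[1.8,25.1,0]},{"hand":0.0,"offset":[-15.9,32.3,-4.9],"angular":[1.8,25.1,0]},{"hand":0.0,"offset":[-15.9,32.3,-4.9],"angular":[1.8,25.1,0]}]}}

```text
time: 19.2
tool_pos: [0.4952, 0.3095, 0.1343]
tcp_rot: [3.137, -0.111, -0.013]
wrist_force: [-1.0, -0.2, -1.4]
width: 0.446
```

{"name": "drive_tool", "arguments": {"deltas": [{"hand":0.0,"offset":[0,0,0],"angular":[0,0,0]},{"hand":0.0,"offset":[0,0,0],"angular":[0,0,0]}]}}

```text
time: 19.45
tool_pos: [0.4982, 0.3071, 0.1377]
tcp_rot: [3.139, -0.119, -0.006]
wrist_force: [-0.6, -0.6, -2.0]
width: 0.454
```

```bash
python3 - <<'E'
from h import *
np.set_printoptions(precision=4,suppress=True)
s=bot.read_state();p0=s["tool_pos"];R0=Ro.from_rotvec(s["tcp_rot"]).as_matrix()
print(s["time"],p0,s["width"],delta(np.array([.4985,.3085,.0715]),ori(0),p0,R0))
f=bot.read_camera("scene")["frame"];g=bot.read_camera("top")["frame"]
for n,im in(("scene",f),("top",g)):
    h=cv2.cvtColor(im,cv2.COLOR_BGR2HSV);m=cv2.inRange(h,(5,90,60),(30,255,255));k,_,st,ce=cv2.connectedComponentsWithStats(m)
    q=proj(n,p0+[0,0,.045])
    for i in range(1,k):
        if st[i,4]>8 and np.hypot(*(ce[i]-q))<40:print(n,st[i],ce[i])
    for z in(-.0065,.0335,.0435,.0535):print(n,z,"L/R/mid px of carrier",proj(n,p0+[0,0,z]))
x,y=(proj("scene",p0)-[55,60]).astype(int);u,v=(proj("top",p0)-[50,55]).astype(int)
cv2.imwrite("pics/c10.png",np.hstack([cv2.resize(a,(400,400),interpolation=cv2.INTER_CUBIC) for a in(f[y:y+100,x:x+100],g[v:v+100,u:u+100])]));print(x,y,u,v)
E
```

```text
19.45 [0.4982 0.3071 0.1377] 0.45360633143623735 (array([ 0.03,  0.14, -6.62]), array([ 0.  , -0.2 ,  0.13]))
scene [362 199  18  16 148] [370.1959 207.2162]
scene -0.0065 L/R/mid px of carrier [364.5639 218.4625]
scene 0.0335 L/R/mid px of carrier [368.5054 209.3727]
scene 0.0435 L/R/mid px of carrier [369.5328 207.0034]
scene 0.0535 L/R/mid px of carrier [370.5779 204.5934]
top [ 82 205  20  10 103] [ 91.7767 210.5243]
top -0.0065 L/R/mid px of carrier [105.1872 208.2166]
top 0.0335 L/R/mid px of carrier [ 96.9495 204.4686]
top 0.0435 L/R/mid px of carrier [ 94.746  203.4661]
top 0.0535 L/R/mid px of carrier [ 92.4799 202.4351]
310 157 53 152
```

{"name": "drive_tool", "arguments": {"deltas": [{"hand":0.0,"offset":[0.35,0.1,0],"angular":[0,-0.2,0]},{"hand":0.0,"offset":[0.35,0.1,-3],"angular":[0,-0.2,0]},{"hand":0.0,"offset":[0.35,0.1,-5],"angular":[0,-0.2,0]},{"hand":0.0,"offset":[0.35,0.1,-5.8],"angular":[0,-0.2,0]},{"hand":0.0,"offset":[0.35,0.1,-6.2],"angular":[0,-0.2,0]},{"hand":0.0,"offset":[0.35,0.1,-6.2],"angular":[0,-0.2,0]},{"hand":0.0,"offset":[0.35,0.1,-6.2],"angular":[0,-0.2,0]}]}}

```text
time: 20.42
tool_pos: [0.5017, 0.3094, 0.0768]
tcp_rot: [-3.138, 0.117, -0.002]
wrist_force: [-0.2, 0.5, -0.2]
width: 0.446
```

{"name": "drive_tool", "arguments": {"deltas": [{"hand":0.0,"offset":[0,0,-0.1],"angular":[0,0,0]},{"hand":0.0,"offset":[0,0,-0.1],"angular":[0,0,0]},{"hand":0.0,"offset":[0,0,-0.1],"angular":[0,0,0]}]}}

```text
time: 20.8
tool_pos: [0.5011, 0.3091, 0.075]
tcp_rot: [-3.139, 0.117, 0.0]
wrist_force: [0.3, 1.4, -1.5]
width: 0.447
```

{"name": "drive_tool", "arguments": {"deltas": [{"hand":0.0,"offset":[0,0,-0.1],"angular":[0,0,0]},{"hand":0.0,"offset":[0,0,-0.1],"angular":[0,0,0]},{"hand":0.0,"offset":[0,0,-0.1],"angular":[0,0,0]}]}}

```text
time: 21.18
tool_pos: [0.501, 0.309, 0.0738]
tcp_rot: [-3.139, 0.117, 0.001]
wrist_force: [-1.0, -0.5, -0.2]
width: 0.448
```

{"name": "drive_tool", "arguments": {"deltas": [{"hand":0.0,"offset":[0,0,-0.1],"angular":[0,0,0]},{"hand":0.0,"offset":[0,0,-0.1],"angular":[0,0,0]},{"hand":0.0,"offset":[0,0,-0.1],"angular":[0,0,0]}]}}

```text
time: 21.55
tool_pos: [0.501, 0.309, 0.0728]
tcp_rot: [-3.139, 0.117, 0.0]
wrist_force: [-0.1, -0.6, -1.5]
width: 0.447
```

{"name": "drive_tool", "arguments": {"deltas": [{"hand":0.0,"offset":[0,0,-0.1],"angular":[0,0,0]},{"hand":0.0,"offset":[0,0,-0.1],"angular":[0,0,0]},{"hand":0.0,"offset":[0,0,-0.1],"angular":[0,0,0]}]}}

```text
time: 21.92
tool_pos: [0.5011, 0.309, 0.0718]
tcp_rot: [-3.139, 0.117, 0.0]
wrist_force: [0.5, 0.3, -1.3]
width: 0.447
```

{"name": "drive_tool", "arguments": {"deltas": [{"hand":0.0,"offset":[0,0,-0.1],"angular":[0,0,0]},{"hand":0.0,"offset":[0,0,-0.1],"angular":[0,0,0]},{"hand":0.0,"offset":[0,0,-0.1],"angular":[0,0,0]}]}}

```text
time: 22.3
tool_pos: [0.5013, 0.3091, 0.0711]
tcp_rot: [-3.139, 0.117, -0.0]
wrist_force: [-0.5, -0.5, 1.3]
width: 0.446
```

{"name": "drive_tool", "arguments": {"deltas": [{"hand":0.0,"offset":[0,0,-0.1],"angular":[0,0,0]},{"hand":0.0,"offset":[0,0,-0.1],"angular":[0,0,0]},{"hand":0.0,"offset":[0,0,-0.1],"angular":[0,0,0]}]}}

```text
time: 22.68
tool_pos: [0.5015, 0.3091, 0.071]
tcp_rot: [-3.139, 0.117, -0.001]
wrist_force: [-1.1, -1.8, 5.5]
width: 0.441
```

Contact made (+5.5 N). Easing off 1 mm, releasing, then retreating upwards.

{"name": "drive_tool", "arguments": {"deltas": [{"hand":0.0,"offset":[0,0,0.1],"angular":[0,0,0]},{"hand":0.5,"offset":[0,0,0.1],"angular":[0,0,0]},{"hand":0.7,"offset":[0,0,0.1],"angular":[0,0,0]},{"hand":0.7,"offset":[0,0,0.1],"angular":[0,0,0]},{"hand":0.7,"offset":[0,0,2],"angular":[0,0,0]},{"hand":0.7,"offset":[0,0,7],"angular":[0,0,0]},{"hand":0.7,"offset":[0,0,13],"angular":[0,0,0]},{"hand":0.7,"offset":[0,0,16],"angular":[0,0,0]}]}}

```text
time: 23.68
tool_pos: [0.503, 0.3102, 0.2361]
tcp_rot: [-3.135, 0.116, -0.01]
wrist_force: [0.2, 0.4, -0.6]
width: 0.697
```

{"name": "drive_tool", "arguments": {"deltas": [{"hand":0.7,"offset":[-6,3,4],"angular":[0,0,0]},{"hand":0.7,"offset":[-9,8,4],"angular":[0,0,0]},{"hand":0.7,"offset":[-11,14,4],"angular":[0,0,0]},{"hand":0.7,"offset":[-13,20,4],"angular":[0,0,0]},{"hand":0.7,"offset":[-13,20,4],"angular":[0,0,0]},{"hand":0.7,"offset":[-13,20,4],"angular":[0,0,0]}]}}

```text
time: 24.42
tool_pos: [0.3708, 0.5093, 0.2706]
tcp_rot: [-3.139, 0.114, -0.001]
wrist_force: [0.2, -0.3, -0.5]
width: 0.7
```

```bash
python3 - <<'E'
from h import *
np.set_printoptions(precision=4,suppress=True)
s=bot.read_state();print(s["time"],s["tool_pos"],s["width"])
f=bot.read_camera("scene")["frame"];g=bot.read_camera("top")["frame"];cv2.imwrite("pics/sF.png",f);cv2.imwrite("pics/tF.png",g)
for n,im in(("scene",f),("top",g)):
    h=cv2.cvtColor(im,cv2.COLOR_BGR2HSV);m=cv2.inRange(h,(5,90,60),(30,255,255));k,_,st,ce=cv2.connectedComponentsWithStats(m)
    q=proj(n,[.4985,.3085,.12])
    for i in range(1,k):
        if st[i,4]>8 and np.hypot(*(ce[i]-q))<40:print(n,st[i],ce[i],"expected band mid/top",proj(n,[.4985,.3085,.115]),proj(n,[.4985,.3085,.125]))
o=lambda im,x,y,w,h:cv2.resize(im[y:y+h,x:x+w],(400,int(400*h/w)),interpolation=cv2.INTER_CUBIC)
A=np.hstack([o(f,300,160,100,75),o(g,60,170,100,75)]);B=np.hstack([o(f,120,130,140,105),o(g,270,90,140,105) if 0 else o(g,240,85,160,120)])
cv2.imwrite("pics/final.png",np.vstack([A,B]))
b=cv2.imread("pics/top0.png",0).astype(int);d=np.abs(cv2.cvtColor(g,6).astype(int)-b);print("rest diff",(d[155:250,330:385]>40).sum(),"lens",(d[120:150,335:375]>40).sum(),"post",(d[110:145,130:180]>40).sum())
E
```

```text
24.425 [0.3708 0.5093 0.2706] 0.700294188319558
scene [357 215  15  16 114] [363.3158 223.3158] expected band mid/top [363.4995 222.3006] [364.4398 220.1435]
top [ 98 201  20  18 133] [109.1429 210.3759] expected band mid/top [107.6674 209.4425] [105.7639 208.5777]
rest diff 406 lens 0 post 0
```

View pics/final.png

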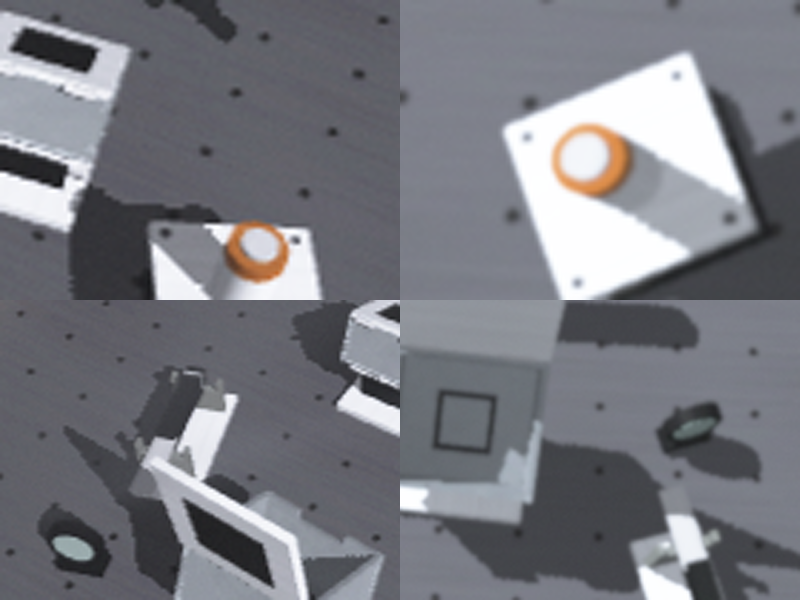

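The carrier stands upright at the stage middle: its top disc at top crop (583,158) is about 1 px from expected. The lid is upright and folded back, the lens is unmoved, and the blade is on its rest. I'll check the blade's pose numerically against the start.

```bash
python3 - <<'E'
from h import *
def E(f): return cv2.Canny(cv2.resize(cv2.imread(f,0),None,fx=4,fy=4,interpolation=2),40,90)
for n,boxes in(("top",{"handle":(350,186,382,232),"bladehalf":(350,172,366,192),"tip":(338,152,362,172),"restplate":(328,190,350,245)}),("scene",{"handle":(164,150,186,176),})):
    a=cv2.imread(f"pics/{n}0.png",0);b=cv2.imread(f"pics/{n[0]}F.png",0)
    for k,(x0,y0,x1,y1) in boxes.items():
        up=lambda im:cv2.resize(im,None,fx=4,fy=4,interpolation=cv2.INTER_CUBIC)
        t=up(a[y0:y1,x0:x1]);s=up(b[y0-5:y1+5,x0-5:x1+5])
        r=cv2.matchTemplate(s,t,cv2.TM_CCOEFF_NORMED);_,v,_,l=cv2.minMaxLoc(r);print(n,k,"shift px",(np.array(l)-20)/4,"score",round(v,3))
E
```

```text
top handle shift px [-0.25  0.5 ] score 0.992
top bladehalf shift px [0.  0.5] score 0.978
top tip shift px [1.25 5.  ] score 0.792
top restplate shift px [-0.5 -1. ] score 0.979
scene handle shift px [0. 0.] score 0.982
```

```bash
python3 -c "
from workcell import bot
print(bot.finish_job())"
```

```text
the job is handed in; nothing more can be done
None
```

The job is done and handed in after about 24.5 s of the 64 s. I levered the lid open with the blade and folded it back. I then laid the blade back on its rest, because the single gripper had to be free, and set the carrier on the stage.

**Last checks**
- **Lid:** it was pushed against its stop (about 15 N), and the final picture shows it standing upright.
- **Carrier:** it stands upright, within about 2–3 mm of the stage middle. I lowered it in 1 mm steps to about 5 N of contact.
- **Blade:** the handle is within about half a pixel (roughly 1 mm) of where it started. The tip comparison in the top view was not usable (match score 0.79), because the opened lid's shadow falls there.
- **Other things:** the lens mount and the post look unchanged in the top view. The arm ended clear of everything.

**What went wrong or disagreed**
- **First grasp missed:** the fingers closed just above the handle. The reported tool point lies about 30 mm beyond the real fingertips, so I regripped 2 cm lower and allowed for this from then on.
- **Notch height:** my estimate was 101 mm against the stated "about 103 mm". The blade still went in without contact.

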